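# Lock out the spawn mixer drive and press its agitator home

## Task

First lock out the mixer drive by sliding its barrel bolt fully into the keeper. Then take the agitator from its stand, turn it until its four splines mesh with the cross-shaped recess of the drive socket, and push it fully home against the spring, until its flange is down on the socket. Finish still gripping the agitator and pressing it home, upright, without letting go; leave the bolt locked and the bottle, bowl and jar where they stand.

Things in the scene. Friction and masses are not known exactly. Their poses are not given: they have to be found in the camera images.
- deck_center (a point): centre of the flat top of the drive unit, a fixed grey box 170 mm (its x) by 270 mm (its y), top 60 mm above the table. It stands on the robot's left or right, turned by up to 0.4 rad. The barrel bolt lies on the top along the unit's x, 85 mm from this point to the unit's +y; the drive socket stands about 70 mm to its -y.
- lock_bolt (a joint): travel of the barrel bolt in m: 0 = drawn back, 0.040 = fully in the keeper (stop). It slides to the drive unit's +x (away from the robot). It slides with about 1.5 N of friction and stays where it is left. At the start it is at 0 to 0.010.
- bolt_knob (a point): centre of the bolt's upright steel knob, a cylinder 16 mm in diameter, 26 mm tall, on a neck 10 mm in diameter; this point is 103 mm above the table and moves with the bolt. Its x axis is the sliding direction (+ towards the keeper). The bolt's guides and keeper stand on its line; their tops are 21 mm below this point.
- socket_mouth (a point): centre of the open top of the drive socket, a fixed square steel block 56 by 56 mm, 40 mm tall, mouth 100 mm above the table. Its x and y axes run along the arms of the cross-shaped recess and the block's sides: each arm is 10.5 mm wide, 34.5 mm tip to tip. It does not turn; its yaw differs from the drive unit's.
- ejector (a joint): spring plunger in the middle of the recess, its top 18 mm below the mouth at 0; value in m, grows as it is pressed down. It needs 5 N to start moving and 3 N more per 10 mm; the agitator's weight alone does not press it. With the agitator home it reads 0.010.
- agitator_grip (a point): centre of the agitator's black square handle, 28 x 28 x 54 mm tall, 135 mm above the table at the start. Loose, 0.22 kg, upright. Below it: steel stem, two paddles reaching 50 mm out (tops 36 mm below this point), flange 52 mm wide, splined foot. The handle's sides and the splines are parallel to its x and y axes; any quarter turn meshes alike.
- agitator_foot (a point): centre of the agitator's lower end, 113 mm straight below agitator_grip. The splined foot is a cross with arms 8 mm thick and 32 mm long from tip to tip, 28 mm long up to the underside of the flange, with rounded lower edges. Home means that this point is 28 mm below socket_mouth.
- stand_top (a point): centre of the top of the agitator's parking stand, a fixed grey plastic tube on a round foot 74 mm in outer diameter, 50 mm tall, with a round bore of 42 mm in which the splined foot hangs loosely by its flange (28 mm deep).
- mister_center (a point): centre of a white bottle, 64 mm in diameter, 170 mm tall, standing on the table beyond the work; bystander.
- tub_center (a point): centre of a steel bowl, 124 mm in diameter, 70 mm tall, on the table to the side of the work; bystander.
- spawn_jar_center (a point): centre of a squat amber glass jar with a white lid, 72 mm in diameter, 100 mm tall, on the table to the side of the work; bystander.
Not all that is in view belongs to the job. What is shaped like the part that bears agitator_grip but pink is not meant.

How it is judged:
By the outcome, as a careful person would: the job done as asked, in the order asked, and still so for the second after the job is handed in, while the arm keeps its last pose, push and grip.
It also fails if it takes over 58 s, if anything falls off the work surface, if the arm or the gripper's body presses on something with over 40 N, if the wrist force passes 120 N, or if a joint passes its speed limit or range.

## Robot

A 7-joint arm with a two-finger parallel gripper is mounted at the origin on the work surface. World frame = base frame: x ahead of the robot, y to its left, z up, the work surface at z = 0. Lengths are in m, angles in rad, forces in N, time in s.
With the tool pointing down it reaches from about 0.425 to 0.925 m from the base axis. Payload 6.8 kg.
Tool frame: the origin (TCP) lies on the centre line of the jaws, within the pads' length; the fingertips stand 8 mm ahead of it and the grasp point (between the pads) lies 11 mm behind it (bot.tips_ahead is the distance from the TCP to the fingertips, in m); z points along the fingers, y is the line along which they close (so a half turn about z gives the same grasp; the last joint's range is limited). The gripper opens to 85 mm and grips with 20 to 120 N. Pads are 22 mm wide; open, the fingers measure 114 mm over their backs; the gripper's body (76 mm by 85 mm) begins 54 mm behind the grasp point. The pads swing forward as they close: fully open they stand 13 mm farther back than shut.
Start: joints at [-1.338, 0.477, 0.022, 1.555, -0.011, 1.109, -0.083], TCP at [0.226, 0.636, 0.214] pointing down, gripper open.
Joint ranges: [-2.96, 2.96], [-0.34, 2.1], [-1.41, 1.46], [0.24, 2.44], [-1.37, 4.51], [0.17, 1.92], [-2.96, 2.96]. Speed limits (rad/s): [2.39, 2.39, 3.14, 3.14, 3.14, 3.14, 3.14].

## Interface

Orientations are given as a unit quaternion [w, x, y, z].
In Python, from station import bot gives the robot as it stands.
- The arm moves only by the tool send_rows, never from a script. Its argument "deltas" is text: rows parted by semicolons, each of 4 numbers parted by spaces: the shift along the tool's x, y, z in m, then the turn about the tool's z in degrees. In form: x y z spin; .... A call has 1 to 5 rows; each row is the pose to reach, as a shift and turn from the pose commanded when the call began, along the tool's axes at that moment; what a row does not reach only later rows make up. A row lasts 1/10 s, in which the tool goes at most 50 mm and 8.59 degrees, less where a joint would pass 70% of its speed; a pose out of reach is approached as far as the arm can. A call with a gripper value outside its range is refused whole. "claw" is the opening, from 0 (shut) to 1 (fully open), set as the call begins (left out, the last holds). The fingers move at their own pace and stop on an object; "force" is the grip in N (left out, the last holds). Time passes only in rows, so rows that repeat a pose let the fingers close. It gives the time, the measured TCP pose, the force, the opening and the grip force at its end, in the units of the state.
- bot.get_obs(): the state, without advancing time (a new reading comes with each control period).
- bot.read_camera(name): name is "side" or "top"; returns a dict with "img" (400x640x3 uint8, red, green, blue), "depth" (400x640 float32, m along the optical axis (not along the pixel's ray), 0 where there is no reading), "fx", "fy", "cx", "cy" (pixels), "dist_coeffs" ([k1, k2, p1, p2, k3] as OpenCV has them; the pictures are not rectified), "camera_from_world" (4x4, takes a point from world to camera coordinates). Camera axes: x right, y up, looking along -z (the intrinsics and any distortion apply to the point x, -y, -z); pixel columns grow to the right and rows downward; lengths in m; the calibration is good to about 2 mm. A picture is of the moment at which its call begins.
- bot.hand_in(): hands the job in; it is judged then, once.
Trained networks look in a picture, given as the dict that the camera call returned (one of the last four; its "shot" number tells which), for a name from the list of things; names that differ only in an ending like _2 or _b are one class to them, and where a whole thing is asked for, a point or a joint stands for the part that bears it (a point fixed in the world has none). Each returns a list of dicts, best first, with "confidence" (0 to 1); they miss things now and then, are a little off and sometimes report something else, mostly with a low value. They report only what shows in the picture. A call takes as long as a camera call. They do not tell look-alikes from the thing itself.
- bot.masks_of(picture, query): "mask" (400x640 bool, what is visible of it).
- bot.landmark_of(picture, query): "xyz" ([x, y, z] in m, in world coordinates, good to about 4 mm: a listed point, or the origin of a listed thing).
The state is a dict: "t": time; "q": joint angles; "joint_vel": joint speeds; "joint_torque": joint torques, N m; "eef_pos": TCP position; "tool_rot": TCP orientation; "contact_force": force on the tool from outside, world axes, zero at the start; "torque": the same for the moment, N m; "gripper_width": opening from 0.0 (shut) to 1.0 (fully open); "grasp_force": force on a finger pad.
Only numpy, scipy, OpenCV 4.12 (cv2) and the standard library are available. Lean on these libraries where they do the work, as an engineer would, in place of code of your own. Each camera call takes 0.05 s, during which the arm holds its last target. There are 200 camera calls.

## Working session

There is one attempt and no reset: what is moved stays moved. The work goes in short steps, Python scripts to look and compute and a tool call to move; the robot and the scene stay as the last step left them, time stands still between calls to the robot, and variables do not carry over. Pictures are saved under pics/ and viewed, at most 10 in all, crops included, and the job is handed in when it is done.

Besides the shell and the picture viewer there is one more tool, called after "Emit:" by a JSON object that holds its "fn" and its "kwargs". send_rows: Moves the arm, as the interface text tells. Its arguments: {"type":"object","properties":{"deltas":{"type":"string"},"claw":{"type":"number"},"force":{"type":"number"}},"required":["deltas"]}

```bash
mkdir -p pics
cat > h.py <<'E'
import numpy as np, cv2
from station import bot
def shot(n):
    p=bot.read_camera(n); return p
def save(p,f): cv2.imwrite('pics/'+f,cv2.cvtColor(p['img'],cv2.COLOR_RGB2BGR))
def unproj(p,uv,d=None):
    uv=np.atleast_2d(np.float64(uv)); K=np.array([[p['fx'],0,p['cx']],[0,p['fy'],p['cy']],[0,0,1]])
    n=cv2.undistortPoints(uv[:,None],K,np.array(p['dist_coeffs'],float))[:,0]
    if d is None: d=np.array([p['depth'][int(round(v)),int(round(u))] for u,v in uv])
    c=np.c_[n[:,0]*d,-n[:,1]*d,-d]
    T=np.linalg.inv(np.array(p['camera_from_world'])); return c@T[:3,:3].T+T[:3,3]
def cloud(p,m=None):
    if m is None: m=np.ones(p['depth'].shape,bool)
    v,u=np.nonzero(m&(p['depth']>0)); return unproj(p,np.c_[u,v],p['depth'][v,u]),np.c_[u,v]
def onplane(p,uv,z):
    uv=np.atleast_2d(uv);a=unproj(p,uv,np.ones(len(uv)));T=np.linalg.inv(np.array(p['camera_from_world']));o=T[:3,3]
    s=(z-o[2])/(a[:,2]-o[2]); return o+s[:,None]*(a-o)
E
cat > a.py <<'E'
from h import *
np.set_printoptions(precision=4,suppress=True)
print(bot.get_obs())
for n in ['side','top']:
    p=shot(n); save(p,n+'0.png'); print(n,np.linalg.inv(np.array(p['camera_from_world']))[:3,3])
    for q in ['deck_center','bolt_knob','socket_mouth','agitator_grip','agitator_foot','stand_top','mister_center','tub_center','spawn_jar_center']:
        print(q,[(np.round(r['xyz'],4),round(r['confidence'],2)) for r in bot.landmark_of(p,q)[:4]])
    np.savez(n+'0.npz',**{k:np.array(v) for k,v in p.items()})
E
python3 a.py
```

```text
{'t': 0.0, 'q': array([-1.3381,  0.4778,  0.0224,  1.5565, -0.0115,  1.1093, -0.0831]), 'joint_vel': array([-0.0016, -0.0002, -0.0002, -0.0008, -0.0021, -0.0002, -0.0001]), 'joint_torque': array([ -0.0002, -59.6436,   1.6079, -28.1207,   0.0125,   0.0089,
         0.    ]), 'eef_pos': array([0.2254, 0.6356, 0.2127]), 'tool_rot': array([-0.0001,  0.1696,  0.9855, -0.0009]), 'contact_force': array([-0.6813,  0.2505, -0.0532]), 'torque': array([-0.0246,  0.0226, -0.0283]), 'grasp_force': 0.0, 'gripper_width': 1.001574383159959}
side [ 0.0529 -0.5905  0.9979]
deck_center [(array([ 0.5032, -0.1669,  0.0591]), 0.57)]
bolt_knob [(array([ 0.4832, -0.0794,  0.1018]), 0.41)]
socket_mouth [(array([ 0.5045, -0.231 ,  0.1031]), 0.74)]
agitator_grip [(array([0.631 , 0.2107, 0.1122]), 0.9), (array([0.3402, 0.1436, 0.1089]), 0.78), (array([0.4876, 0.1931, 0.1318]), 0.63)]
agitator_foot [(array([ 0.3391,  0.1436, -0.0013]), 0.98), (array([0.4858, 0.1946, 0.0222]), 0.72), (array([0.624 , 0.2115, 0.0019]), 0.64)]
stand_top [(array([0.4834, 0.1971, 0.0559]), 0.78)]
mister_center [(array([ 0.7674, -0.0099,  0.083 ]), 0.9)]
tub_center [(array([ 0.5485, -0.4651,  0.0354]), 0.8)]
spawn_jar_center [(array([0.5687, 0.4551, 0.0475]), 0.84)]
top [ 0.4019 -0.0182  1.3479]
deck_center [(array([ 0.5012, -0.1674,  0.0609]), 0.8)]
bolt_knob [(array([ 0.4819, -0.0805,  0.1025]), 0.63)]
socket_mouth [(array([ 0.5023, -0.2297,  0.0999]), 0.9)]
agitator_grip [(array([0.6295, 0.2152, 0.1163]), 0.72), (array([0.3405, 0.1459, 0.1157]), 0.61), (array([0.4876, 0.1941, 0.1342]), 0.52)]
agitator_foot [(array([ 0.6281,  0.2132, -0.0044]), 0.89)]
stand_top [(array([0.4881, 0.1917, 0.0465]), 0.82), (array([ 0.5022, -0.1713,  0.0606]), 0.45), (array([ 0.5022, -0.2302,  0.1016]), 0.31)]
mister_center [(array([ 0.7686, -0.0148,  0.0875]), 0.69)]
tub_center [(array([ 0.5494, -0.4649,  0.0399]), 0.95)]
spawn_jar_center [(array([0.5667, 0.4567, 0.0481]), 0.96)]
```

View pics/top0.png

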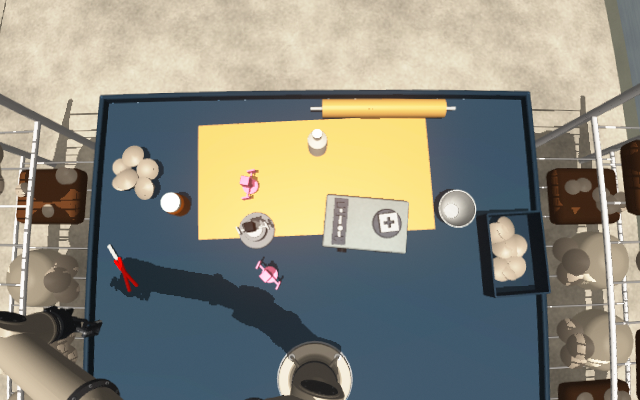

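View pics/side0.png

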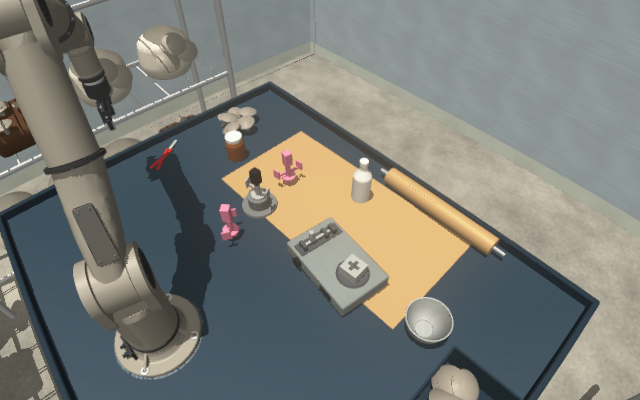

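```bash
cat > b.py <<'E'
import numpy as np,cv2
from h import *
np.set_printoptions(precision=4,suppress=True)
p={k:(v if v.ndim else v[()]) for k,v in np.load('top0.npz').items()}
C,uv=cloud(p)
def sel(c,r,z0,z1):
    m=(np.hypot(C[:,0]-c[0],C[:,1]-c[1])<r)&(C[:,2]>z0)&(C[:,2]<z1); return C[m]
def rect(n,c,r,z0,z1):
    P=sel(c,r,z0,z1)
    if len(P)<5: print(n,len(P));return
    R=cv2.minAreaRect(np.float32(P[:,:2]*1000)); print(n,len(P),'mean',P.mean(0),'zmax',P[:,2].max(),'rect mm',R)
rect('deck',(.502,-.167),.2,.05,.07)
rect('socket',(.503,-.23),.045,.09,.11)
rect('knob',(.482,-.08),.03,.105,.13)
rect('guides',(.482,-.08),.12,.072,.09)
rect('handle',(.4876,.194),.03,.15,.175)
rect('stand',(.4876,.194),.05,.04,.06)
rect('pad',(.4876,.194),.06,.085,.11)
E
python3 b.py
```

```text
deck 3819 mean [ 0.4971 -0.1657  0.0601] zmax 0.06981378617907441 rect mm ((494.457763671875, -168.8492889404297), (268.7611389160156, 179.99974060058594), 84.56130981445312)
socket 279 mean [ 0.4987 -0.2332  0.0995] zmax 0.10605103371430946 rect mm ((498.95648193359375, -233.8780517578125), (56.324432373046875, 57.721797943115234), 6.399511337280273)
knob 21 mean [ 0.4811 -0.0823  0.1157] zmax 0.12241669841662706 rect mm ((481.05096435546875, -82.3236312866211), (12.279913902282715, 12.619839668273926), 88.25928497314453)
guides 157 mean [ 0.5118 -0.0859  0.0798] zmax 0.0871420384567263 rect mm ((505.8057556152344, -84.66146087646484), (29.019269943237305, 118.97850799560547), 84.216064453125)
handle 92 mean [0.4842 0.1908 0.1607] zmax 0.16633697035748174 rect mm ((484.5545959472656, 191.07720947265625), (27.2322998046875, 28.33772087097168), 3.621589183807373)
stand 256 mean [0.4781 0.1856 0.0516] zmax 0.05984376019347559 rect mm ((482.24139404296875, 191.05313110351562), (68.97986602783203, 68.9858169555664), 88.9488296508789)
pad 36 mean [0.4832 0.1961 0.0968] zmax 0.10337928057977352 rect mm ((484.1444396972656, 191.33499145507812), (23.643356323242188, 100.01657104492188), 10.029216766357422)
```

The top view shows the drive unit at about (366,222). Its bolt is on the left at (340,222) and the cross recess at (388,222). The real black-handled agitator is in its stand at (256,230), with pink decoys at (249,184) and (268,272). The bottle is at (317,142), the bowl at (457,208) and the jar at (175,204). The side view agrees.

Next I refine the yaws and check for a bias between the two cameras.

```bash
cat > c.py <<'E'
from h import *
np.set_printoptions(precision=4,suppress=True)
import b
for n in ['top','side']:
    p={k:(v if v.ndim else v[()]) for k,v in np.load(n+'0.npz').items()}
    print(n,p['fx'],p['dist_coeffs']); b.C,_=cloud(p)
    if n=='side':
        for a in [('deck',(.502,-.167),.2,.05,.07),('socket',(.503,-.23),.045,.094,.106),('knob',(.482,-.08),.03,.105,.13),('guides',(.482,-.08),.12,.072,.09),('handle',(.4876,.194),.03,.155,.175),('pad',(.4876,.194),.06,.085,.11)]: b.rect(*a)
    # rectified orthographic crop on plane z
    T=np.array(p['camera_from_world']);K=np.array([[p['fx'],0,p['cx']],[0,p['fy'],p['cy']],[0,0,1]])
    out=[]
    for (cx,cy,z) in [(.502,-.232,.1),(.486,.192,.162)]:
        s=.00025; g=np.arange(-200,200)*s
        X=np.stack([np.broadcast_to(cx-g[:,None],(400,400)),np.broadcast_to(cy-g[None],(400,400)),np.full((400,400),z)],-1).reshape(-1,3)
        c=X@T[:3,:3].T+T[:3,3]; c=c*[1,-1,-1]
        q,_=cv2.projectPoints(c,np.zeros(3),np.zeros(3),K,np.array(p['dist_coeffs'],float)); q=q.reshape(400,400,2).astype(np.float32)
        out.append(cv2.remap(p['img'],q[...,0],q[...,1],cv2.INTER_CUBIC))
    cv2.imwrite('pics/ortho_%s.png'%n,np.hstack(out)[...,::-1])
a=cv2.imread('pics/ortho_top.png');c=cv2.imread('pics/ortho_side.png');cv2.imwrite('pics/ortho.png',cv2.resize(np.vstack([a,c]),(600,600)))
E
python3 c.py
```

```text
deck 3819 mean [ 0.4971 -0.1657  0.0601] zmax 0.06981378617907441 rect mm ((494.457763671875, -168.8492889404297), (268.7611389160156, 179.99974060058594), 84.56130981445312)
socket 279 mean [ 0.4987 -0.2332  0.0995] zmax 0.10605103371430946 rect mm ((498.95648193359375, -233.8780517578125), (56.324432373046875, 57.721797943115234), 6.399511337280273)
knob 21 mean [ 0.4811 -0.0823  0.1157] zmax 0.12241669841662706 rect mm ((481.05096435546875, -82.3236312866211), (12.279913902282715, 12.619839668273926), 88.25928497314453)
guides 157 mean [ 0.5118 -0.0859  0.0798] zmax 0.0871420384567263 rect mm ((505.8057556152344, -84.66146087646484), (29.019269943237305, 118.97850799560547), 84.216064453125)
handle 92 mean [0.4842 0.1908 0.1607] zmax 0.16633697035748174 rect mm ((484.5545959472656, 191.07720947265625), (27.2322998046875, 28.33772087097168), 3.621589183807373)
stand 256 mean [0.4781 0.1856 0.0516] zmax 0.05984376019347559 rect mm ((482.24139404296875, 191.05313110351562), (68.97986602783203, 68.9858169555664), 88.9488296508789)
pad 36 mean [0.4832 0.1961 0.0968] zmax 0.103379280579
[... 589 characters left out ...]
4082)
knob 30 mean [ 0.4834 -0.084   0.1143] zmax 0.12125454646605349 rect mm ((483.6824035644531, -83.22801208496094), (14.869057655334473, 11.589147567749023), 48.4947624206543)
guides 224 mean [ 0.5117 -0.0862  0.08  ] zmax 0.08736247078257953 rect mm ((509.95965576171875, -84.55645751953125), (32.81501770019531, 121.24972534179688), 85.23921966552734)
handle 75 mean [0.4867 0.1888 0.1619] zmax 0.1685773268727021 rect mm ((487.5664978027344, 191.30479431152344), (28.37990951538086, 30.504440307617188), 16.74669647216797)
pad 75 mean [0.4858 0.1921 0.0951] zmax 0.10999610424343953 rect mm ((488.7796630859375, 190.84959411621094), (27.869022369384766, 105.36244201660156), 8.727388381958008)
```

View pics/ortho.png

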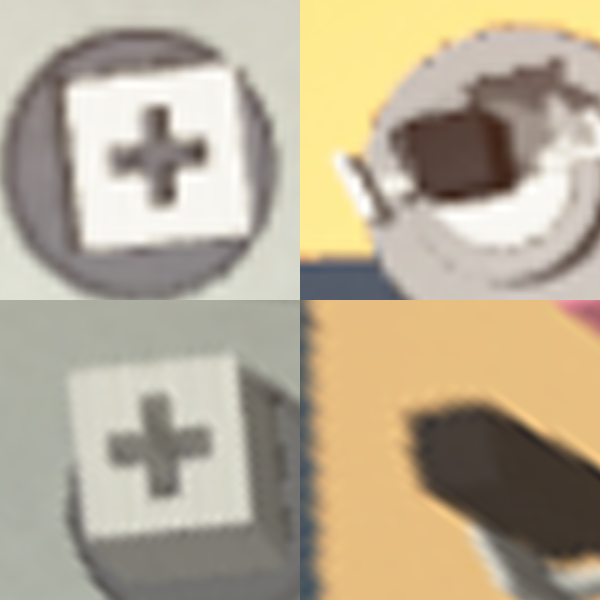

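The socket yaw is about +6° and the agitator yaw about +9.5°. The fused positions are: socket (.5015,-.235), handle (.486,.191), knob (.4825,-.082), unit yaw -5.5°. Now I move towards the bolt.

Emit:
{"fn": "send_rows", "kwargs": {"deltas": "-0.039 -0.027 -0.004 -3; -0.078 -0.054 -0.008 -6; -0.116 -0.081 -0.012 -9; -0.155 -0.109 -0.016 -12; -0.194 -0.136 -0.020 -14", "claw": 0}}

```text
t: 1.5
eef_pos: [0.3639, 0.4414, 0.2341]
tool_rot: [0.0, 0.047, 0.999, 0.0]
contact_force: [0.2, 0.8, 0.2]
gripper_width: 0.148
grasp_force: 0.0
```

Emit:
{"fn": "send_rows", "kwargs": {"deltas": "-0.016 -0.046 0 0; -0.032 -0.092 0 0; -0.048 -0.138 0 0; -0.064 -0.184 0 0; -0.08 -0.23 0 0"}}

```text
t: 2.0
eef_pos: [0.4207, 0.2046, 0.234]
tool_rot: [0.0, 0.048, 0.999, 0.0]
contact_force: [1.0, -0.1, 0.1]
gripper_width: -0.001
grasp_force: 0.0
```

Emit:
{"fn": "send_rows", "kwargs": {"deltas": "-0.008 -0.048 0 0; -0.016 -0.096 0 0; -0.024 -0.144 0 0; -0.032 -0.192 0 0; -0.04 -0.24 0 0"}}

```text
t: 2.5
eef_pos: [0.4371, -0.0381, 0.2342]
tool_rot: [0.001, 0.048, 0.999, 0.0]
contact_force: [1.6, -0.1, 0.0]
gripper_width: 0.001
grasp_force: 0.0
```

Emit:
{"fn": "send_rows", "kwargs": {"deltas": "0 -0.04 0 0; 0 -0.04 0.045 0; 0 -0.04 0.09 0; 0 -0.04 0.13 0; 0 -0.04 0.13 0"}}

```text
t: 3.0
eef_pos: [0.4295, -0.076, 0.1001]
tool_rot: [-0.005, 0.048, 0.999, -0.001]
contact_force: [-0.7, -0.2, 1.1]
gripper_width: 0.001
grasp_force: 0.0
```

```bash
cat > d.py <<'E'
import sys
from h import *
# ortho crops of both cameras around (cx,cy,z)
def ortho(p,cx,cy,z,half=.06,N=300):
    T=np.array(p['camera_from_world']);K=np.array([[p['fx'],0,p['cx']],[0,p['fy'],p['cy']],[0,0,1]])
    g=(np.arange(N)-N/2)*2*half/N
    X=np.stack([np.broadcast_to(cx-g[:,None],(N,N)),np.broadcast_to(cy-g[None],(N,N)),np.full((N,N),z)],-1).reshape(-1,3)
    c=(X@T[:3,:3].T+T[:3,3])*[1,-1,-1]
    q=cv2.projectPoints(c,np.zeros(3),np.zeros(3),K,np.array(p['dist_coeffs'],float))[0].reshape(N,N,2).astype(np.float32)
    return cv2.remap(p['img'],q[...,0],q[...,1],cv2.INTER_CUBIC)
if __name__=='__main__':
    f,*a=sys.argv[1:]; a=list(map(float,a))
    cv2.imwrite('pics/'+f,np.hstack([ortho(shot(n),*a) for n in ['top','side']])[...,::-1]); print(bot.get_obs()['eef_pos'],bot.get_obs()['contact_force'])
E
python3 d.py bolt1.png .47 -.08 .10 .075
```

```text
[ 0.43330818 -0.07622974  0.10421984] [0.68324261 0.12123238 0.32810011]
```

View pics/bolt1.png

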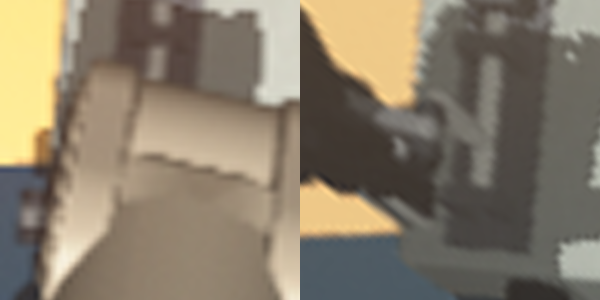

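The top camera sees only the arm. The side camera shows the closed fingers just behind the knob. Now I push.

Emit:
{"fn": "send_rows", "kwargs": {"deltas": "-0.008 0 0.003 0; -0.016 0 0.003 0; -0.022 0 0.003 0; -0.028 0 0.003 0; -0.034 0 0.003 0"}}

```text
t: 3.6
eef_pos: [0.4681, -0.0793, 0.1011]
tool_rot: [0.0, 0.048, 0.999, 0.0]
contact_force: [0.5, -0.4, 0.4]
gripper_width: 0.0
grasp_force: 0.0
```

Emit:
{"fn": "send_rows", "kwargs": {"deltas": "-0.006 0 0 0; -0.012 0 0 0; -0.018 0 0 0; -0.024 0 0 0; -0.024 0 0 0"}}

```text
t: 4.1
eef_pos: [0.492, -0.0817, 0.1007]
tool_rot: [0.0, 0.048, 0.999, -0.0]
contact_force: [-0.2, -0.4, 0.0]
gripper_width: 0.0
grasp_force: 0.0
```

Run:
```python
from h import *
p=shot('side'); 
print([(np.round(r['xyz'],4),round(r['confidence'],2)) for r in bot.landmark_of(p,'bolt_knob')[:3]], bot.get_obs()['contact_force'])
cv2.imwrite('pics/s2.png',cv2.resize(p['img'][190:290,270:400],None,fx=5,fy=5,interpolation=cv2.INTER_CUBIC)[...,::-1])
```

```text
[(array([ 0.4847, -0.0826,  0.103 ]), 0.62)] [-0.48571755  0.11365149  0.63805625]
```

View pics/s2.png

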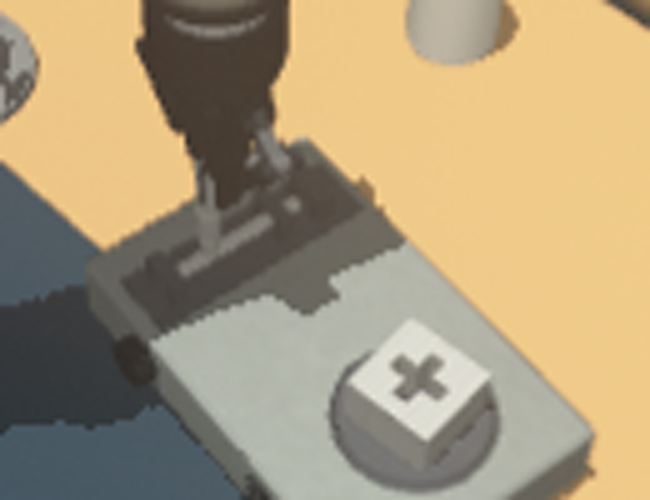

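The gripper covers part of the bolt, with light spots at crop (290,205) and (210,230). I'll project known points into the picture to tell what they are.

```bash
cat >> h.py <<'E'
def proj(p,X):
    T=np.array(p['camera_from_world']);K=np.array([[p['fx'],0,p['cx']],[0,p['fy'],p['cy']],[0,0,1]])
    c=(np.atleast_2d(X)@T[:3,:3].T+T[:3,3])*[1,-1,-1]
    return cv2.projectPoints(c,np.zeros(3),np.zeros(3),K,np.array(p['dist_coeffs'],float))[0].reshape(-1,2)
E
python3 - <<'E'
from h import *
np.set_printoptions(precision=4,suppress=True)
p=shot('side'); q={k:(v if v.ndim else v[()]) for k,v in np.load('side0.npz').items()}
e=bot.get_obs()['eef_pos']
f=lambda X:((proj(p,X)-[270,190])*5).round()
print('tip,tcp',f([e-[0,0,.008],e,e+[0,0,.05]]),'knob0',f([[.4825,-.083,.116],[.4825,-.083,.09]]),'knob home',f([[.52,-.087,.116],[.52,-.087,.09]]))
a=np.hstack([cv2.resize(x['img'][205:260,280:350],None,fx=5.5,fy=5.5,interpolation=cv2.INTER_CUBIC) for x in (q,p)])
cv2.imwrite('pics/s3.png',a[...,::-1])
E
```

```text
tip,tcp [[213. 227.]
 [213. 219.]
 [212. 165.]] knob0 [[203. 212.]
 [204. 238.]] knob home [[256. 181.]
 [256. 208.]]
```

View pics/s3.png

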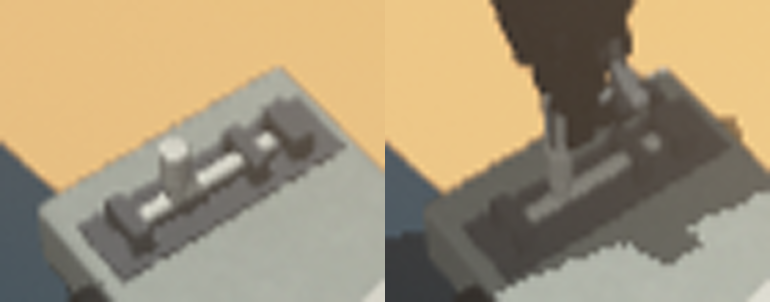

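Run:
```python
from h import *
np.set_printoptions(precision=3,suppress=True)
p=shot('side'); q={k:(v if v.ndim else v[()]) for k,v in np.load('side0.npz').items()}
print(bot.get_obs()['eef_pos'])
for u0,v0,w in [(374,0,0)]: pass
C=unproj(p,[(u,v) for v in range(205,245) for u in range(300,335)],p['depth'][205:245,300:335].ravel()).reshape(40,35,3)*1000
for v in range(0,40,3): print(v+205,' '.join('%d,%d,%d'%tuple(C[v,u]) for u in range(0,35,3)))
print(unproj(q,[(311,233),(311,236),(311,239)])*1000)
```

```text
[ 0.491 -0.082  0.101]
205 485,-36,193 454,-88,260 456,-97,266 461,-104,269 466,-109,269 471,-115,270 478,-118,268 489,-118,259 500,-117,251 659,35,-1 665,27,0 672,19,1
208 578,83,4 486,-47,188 457,-96,253 461,-103,257 467,-108,257 473,-112,255 477,-119,258 488,-119,249 637,27,5 648,23,0 654,15,3 662,8,3
211 571,75,0 483,-50,181 476,-73,206 471,-91,226 477,-96,226 479,-105,232 479,-117,243 486,-121,241 496,-121,233 639,14,0 647,7,0 654,0,1
214 562,64,0 480,-54,173 476,-71,192 472,-90,212 474,-99,218 479,-105,220 477,-120,235 487,-120,228 495,-123,223 628,2,4 639,-1,-1 642,-11,4
217 552,52,4 560,47,2 567,40,3 474,-86,194 477,-96,201 479,-105,208 478,-119,221 483,-125,222 490,-128,219 620,-5,1 594,-46,60 634,-20,3
220 545,45,0 554,39,0 559,30,2 482,-77,167 475,-98,191 493,-90,170 497,-97,172 483,-124,209 486,-133,215 494,-136,211 585,-55,61 592,-62,62
223 536,33,4 544,28,2 551,21,2 481,-77,154 478,-94,172 485,-99,172 481,-115,189 475,-133,212 481,-138,212 488,-142,209 565,-76,82 583,-71,63
226 530,26,0 536,18,1 545,14,-1 482,-76,139 484,-87,147 478,-107,172 476,-120,186 474,-134,201 47
[... 253 characters left out ...]
3 528,-77,71 531,-87,78 536,-94,81 553,-90,62 551,-104,78
235 478,-37,61 484,-44,62 492,-49,60 476,-83,108 482,-88,108 510,-69,64 512,-81,75 516,-89,79 531,-86,62 530,-101,78 545,-98,62 551,-105,63
238 471,-46,61 475,-55,66 483,-59,64 490,-65,62 481,-89,95 497,-84,75 506,-88,71 517,-89,62 523,-96,65 530,-101,64 535,-109,66 544,-112,61
241 453,-68,84 461,-72,82 478,-66,60 475,-83,80 483,-86,76 497,-84,61 503,-91,63 509,-97,63 516,-103,62 524,-108,61 530,-114,62 536,-120,62
244 450,-71,76 454,-81,83 462,-84,77 475,-82,63 482,-88,63 488,-95,65 494,-101,66 501,-106,64 510,-110,61 517,-115,59 523,-122,60 529,-128,62
[[481.521 -85.798 116.368]
 [478.748 -88.789 107.512]
 [481.631 -85.11   86.523]]
```

Run:
```python
from h import *
p=shot('side'); q={k:(v if v.ndim else v[()]) for k,v in np.load('side0.npz').items()}
for x in (q,p):
    C=unproj(x,[(u,v) for v in range(224,246) for u in range(304,322)],x['depth'][224:246,304:322].ravel()).reshape(22,18,3)*1000
    g=x['img'][224:246,304:322].astype(int).sum(2)//3
    for v in range(22): print(v+224,' '.join('%3d'%C[v,u,2] for u in range(18)),'|',' '.join('%3d'%C[v,u,0] for u in range(18)),'|',' '.join('%3d'%g[v,u] for u in range(18)))
    print()
```

```text
224   1   2   2   0   0   2   7   1   0   3   1   2   7  59  62  59  59  61 | 544 546 549 552 554 556 556 561 565 565 569 570 570 545 546 550 552 554 | 184 184 185 185 185 185 185 185 185 185 185 185 184 169 159 160 166 167
225   1   1   7   2   2   1   0   1  -1   1   0  60  58  64  56  64  61  61 | 541 544 544 548 551 554 556 559 563 563 566 538 541 540 546 545 549 551 | 184 184 184 185 184 185 185 185 185 185 184 167 165 168 164 166 165 167
226   3   1   2   3   1   4   5   0   1 997  57  62  63  60  60  60  58  60 | 538 541 543 545 549 550 551 557 558  52 534 534 536 540 542 544 547 549 | 185 184 184 185 185 185 185 185 184 165 160 165 162 168 166 165 165 167
227   2   0   0   1   5   1   0   2  60  60  63  63  62  61  60  59  59  61 | 535 539 542 543 544 548 551 553 526 528 529 531 534 537 539 542 544 546 | 185 185 185 185 184 185 184 163 170 161 160 167 167 168 167 166 167 167
228   0   4   0   0   3   2  60  63  61  61  63  59  61  61  59  65  58  81 | 534 534 539 541 542 545 518 519 523 525 526 530 532 534 537 537 543 533 | 185 184 184 184 185 184 167 157 167 166 167 168 167 
[... 8056 characters left out ...]
  74  74  74  74  74  74  75
243  85  78  77  77  77  76  60  62  63  61  60  67  63  65  62  62  60  63 | 457 462 465 467 470 472 481 483 485 488 490 489 493 495 498 501 504 505 |  73  93 123 125 123 120  97  87  74  73  72  73  73  73  74  72  74  74
244  79  82  74  76  70  63  63  60  60  60  64  62  59  67  60  61  61  59 | 457 458 464 465 470 475 478 481 484 486 486 489 493 491 497 499 501 504 |  71  80 115 122  99  87  76  72  73  73  73  73  72  73  74  73  73  79
245  78  82  84  65  63  63  62  62  61  61  63  67  64  62  62  62  56  62 | 455 456 457 468 471 473 476 478 481 483 484 484 488 491 493 496 500 500 |  70  72  84  91  76  71  72  72  72  72  72  71  73  73  72  72  82  95
```

Run:
```python
from h import *
np.set_printoptions(precision=4,suppress=True)
print(bot.tips_ahead,[a for a in dir(bot) if a[0]!='_'])
o=bot.get_obs();print(o)
p=shot('side');C,uv=cloud(p)
m=(np.hypot(C[:,0]-.49,C[:,1]+.085)<.03)&(C[:,2]>.119)&(C[:,2]<.18)
P=C[m]
for z in np.arange(.119,.18,.006):
    s=P[(P[:,2]>=z)&(P[:,2]<z+.006)]
    if len(s): print('%.3f'%z,len(s),s.min(0)[:2],s.max(0)[:2])
```

```text
0.008 ['PlanningError', 'get_obs', 'hand_in', 'landmark_of', 'masks_of', 'read_camera', 'tips_ahead']
{'t': 4.35, 'q': array([-0.2963,  0.3569,  0.4074,  2.0983, -0.2104,  0.7249,  1.7207]), 'joint_vel': array([-0.0003, -0.0011,  0.0002, -0.0009, -0.0008, -0.0007,  0.003 ]), 'joint_torque': array([  0.0033, -40.7018,   4.6477, -20.4341,   0.009 ,  -0.001 ,
        -0.0002]), 'eef_pos': array([ 0.4907, -0.0816,  0.1006]), 'tool_rot': array([-0.0002,  0.0483,  0.9988,  0.    ]), 'contact_force': array([0.5345, 0.4672, 0.0099]), 'torque': array([ 0.0089,  0.0253, -0.0504]), 'grasp_force': 0.0, 'gripper_width': 0.003241769363713382}
0.119 4 [ 0.4792 -0.0886] [ 0.4835 -0.0836]
0.125 8 [ 0.4802 -0.095 ] [ 0.4925 -0.077 ]
0.131 10 [ 0.4792 -0.0968] [ 0.4946 -0.0775]
0.137 9 [ 0.4806 -0.097 ] [ 0.487  -0.0785]
0.143 7 [ 0.4797 -0.0947] [ 0.4868 -0.0675]
0.149 6 [ 0.4799 -0.0946] [ 0.4854 -0.0792]
0.155 5 [ 0.4801 -0.0926] [ 0.4836 -0.0761]
0.161 12 [ 0.477  -0.1084] [ 0.4872 -0.059 ]
0.167 21 [ 0.4772 -0.112 ] [ 0.5013 -0.0576]
0.173 27 [ 0.475  -0.1107] [ 0.5008 -0.0577]
```

The depth clearly shows the knob unmoved, with its top at .116. The fingertips are at about .125, well above the reported .093, so they passed over the knob. I'll back off, lower in steps and measure the tips again.

Emit:
{"fn": "send_rows", "kwargs": {"deltas": "0.02 0 0 0; 0.04 0 0 0; 0.04 0 0.008 0; 0.04 0 0.015 0; 0.04 0 0.015 0"}}

```text
t: 4.9
eef_pos: [0.4515, -0.0777, 0.0849]
tool_rot: [-0.0, 0.048, 0.999, -0.0]
contact_force: [1.1, 0.2, 0.6]
gripper_width: 0.001
grasp_force: 0.0
```

```bash
cat > t.py <<'E'
from h import *
np.set_printoptions(precision=4,suppress=True)
o=bot.get_obs();print(o['eef_pos'],o['contact_force'])
for n in ['side','top']:
    p=shot(n);C,uv=cloud(p);e=o['eef_pos']
    m=(np.hypot(C[:,0]-e[0],C[:,1]-e[1]+.003)<.025)&(C[:,2]>.086)&(C[:,2]<.19); P=C[m]
    for z in np.arange(.086,.19,.006):
        s=P[(P[:,2]>=z)&(P[:,2]<z+.006)]
        if len(s)>2: print(n,'%.3f'%z,len(s),s.min(0)[:2],s.max(0)[:2])
E
python3 t.py
```

```text
[ 0.4515 -0.0777  0.0849] [1.0965 0.1557 0.6256]
side 0.104 3 [ 0.4418 -0.0847] [ 0.4461 -0.083 ]
side 0.110 9 [ 0.4413 -0.0925] [ 0.4578 -0.0742]
side 0.116 7 [ 0.4417 -0.0919] [ 0.4546 -0.0756]
side 0.122 10 [ 0.4408 -0.0911] [ 0.4472 -0.0708]
side 0.128 8 [ 0.4412 -0.0912] [ 0.4473 -0.0693]
side 0.134 6 [ 0.4411 -0.0898] [ 0.4451 -0.0709]
side 0.140 3 [ 0.4427 -0.0757] [ 0.4435 -0.0714]
side 0.146 11 [ 0.4387 -0.0912] [ 0.4433 -0.0634]
side 0.152 22 [ 0.4389 -0.0979] [ 0.46   -0.0573]
side 0.158 14 [ 0.4389 -0.1021] [ 0.4606 -0.0653]
side 0.164 7 [ 0.4367 -0.0943] [ 0.4612 -0.0803]
side 0.170 12 [ 0.4333 -0.0934] [ 0.4452 -0.0632]
side 0.176 14 [ 0.4341 -0.0935] [ 0.4442 -0.0632]
side 0.182 14 [ 0.435  -0.1033] [ 0.4434 -0.0633]
side 0.188 5 [ 0.4338 -0.097 ] [ 0.4412 -0.0709]
```

The true tips sit about 22 mm above the reported TCP z (tip ≈ .106, no contact). I'll lower 11 mm more and push.

Emit:
{"fn": "send_rows", "kwargs": {"deltas": "0 0 0.006 0; 0 0 0.011 0; -0.005 0 0.011 0; -0.01 0 0.011 0; -0.015 0 0.011 0"}}

```text
t: 5.5
eef_pos: [0.4668, -0.0792, 0.0748]
tool_rot: [0.0, 0.048, 0.999, -0.0]
contact_force: [-0.9, -0.4, 1.0]
gripper_width: 0.0
grasp_force: 0.8
```

Emit:
{"fn": "send_rows", "kwargs": {"deltas": "-0.005 0 0 0; -0.01 0 0 0; -0.015 0 0 0; -0.02 0 0 0; -0.025 0 0 0"}}

```text
t: 6.0
eef_pos: [0.4914, -0.0816, 0.0747]
tool_rot: [-0.0, 0.048, 0.999, 0.0]
contact_force: [-1.4, 0.5, 1.0]
gripper_width: -0.001
grasp_force: 0.9
```

Emit:
{"fn": "send_rows", "kwargs": {"deltas": "-0.003 0 0 0; -0.006 0 0 0; -0.009 0 0 0; -0.012 0 0 0; -0.012 0 0 0"}}

```text
t: 6.5
eef_pos: [0.4961, -0.0822, 0.0732]
tool_rot: [-0.007, 0.049, 0.999, 0.001]
contact_force: [-16.6, 1.8, 12.7]
gripper_width: 0.001
grasp_force: 8.9
```

Emit:
{"fn": "send_rows", "kwargs": {"deltas": "0 0 0 0; 0 0 0 0; 0.02 0 0 0; 0.03 0 -0.02 0; 0.03 0 -0.06 0"}}

```text
t: 7.0
eef_pos: [0.4697, -0.0797, 0.1331]
tool_rot: [-0.003, 0.048, 0.999, -0.0]
contact_force: [1.0, -0.5, 0.4]
gripper_width: -0.0
grasp_force: 0.0
```

Emit:
{"fn": "send_rows", "kwargs": {"deltas": "0 0 -0.05 0; 0 0.05 -0.1 -4; 0 0.1 -0.14 -7; 0 0.15 -0.14 -11; 0 0.195 -0.14 -15"}}

```text
t: 7.5
eef_pos: [0.4912, 0.0922, 0.2748]
tool_rot: [0.003, -0.083, 0.997, 0.001]
contact_force: [1.1, -0.3, -0.1]
gripper_width: 0.003
grasp_force: 0.0
```

Run:
```python
from h import *
np.set_printoptions(precision=4,suppress=True)
o=bot.get_obs();print(o['eef_pos'],o['contact_force'])
for n in ['side','top']:
    p=shot(n);C,uv=cloud(p); q={k:(v if v.ndim else v[()]) for k,v in np.load(n+'0.npz').items()}; C0,_=cloud(q)
    for c in (C0,C):
        m=(abs(c[:,0]-.50)<.06)&(abs(c[:,1]+.085)<.03)&(c[:,2]>.108)&(c[:,2]<.124); print(n,m.sum(),c[m].mean(0))
    print([(np.round(r['xyz'],4),round(r['confidence'],2)) for r in bot.landmark_of(p,'bolt_knob')[:3]])
    if n=='side': im=[cv2.resize(x['img'][205:260,280:350],None,fx=5.5,fy=5.5,interpolation=cv2.INTER_CUBIC) for x in (q,p)]
cv2.imwrite('pics/s4.png',np.hstack(im)[...,::-1])
```

```text
[0.4912 0.0922 0.2748] [ 1.0553 -0.277  -0.1102]
side 26 [ 0.4838 -0.0837  0.1155]
side 24 [ 0.5145 -0.087   0.1165]
[(array([ 0.5135, -0.0855,  0.1023]), 0.47)]
top 21 [ 0.4811 -0.0823  0.1157]
top 21 [ 0.5119 -0.0858  0.1161]
[(array([ 0.5123, -0.0822,  0.0996]), 0.56)]
```

View pics/s4.png

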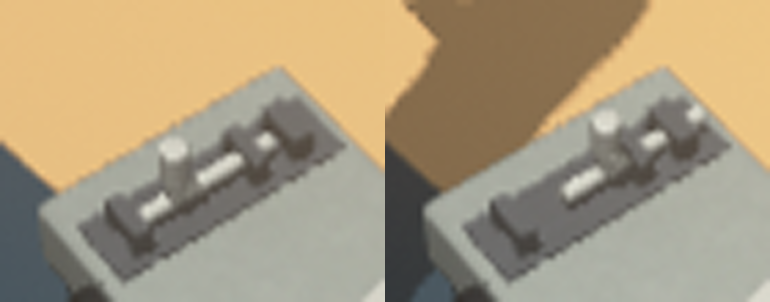

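The bolt moved 31 mm to a hard stop (17 N), and its rod end now shows past the keeper at crop (697,113). It is locked. Next I go above the agitator, open the gripper and re-measure the tips.

Emit:
{"fn": "send_rows", "kwargs": {"deltas": "-0.005 0.045 0 0; -0.013 0.09 0.03 0; -0.013 0.1 0.06 0; -0.013 0.1 0.085 0; -0.013 0.1 0.085 0", "claw": 1}}

```text
t: 8.2
eef_pos: [0.4839, 0.1887, 0.1836]
tool_rot: [-0.003, -0.082, 0.997, -0.002]
contact_force: [0.0, -0.6, 0.1]
gripper_width: 0.844
grasp_force: 0.0
```

Run:
```python
from h import *
np.set_printoptions(precision=4,suppress=True)
o=bot.get_obs();print(o['eef_pos'],o['tool_rot'],o['contact_force'],o['gripper_width']);e=o['eef_pos']
for n in ['side','top']:
    p=shot(n);C,uv=cloud(p)
    m=(np.hypot(C[:,0]-e[0],C[:,1]-e[1])<.08)&(C[:,2]>.115)&(C[:,2]<.3); P=C[m]
    for z in np.arange(.115,.3,.01):
        s=P[(P[:,2]>=z)&(P[:,2]<z+.01)]
        if len(s)>2: print(n,'%.3f'%z,len(s),s.min(0)[:2],s.max(0)[:2])
    if n=='side': cv2.imwrite('pics/s5.png',cv2.resize(p['img'][110:230,200:320],None,fx=4,fy=4,interpolation=cv2.INTER_CUBIC)[...,::-1]); print('tip by eef',(proj(p,[e-[0,0,.008]])-[200,110])*4)
```

```text
[0.4839 0.1887 0.1836] [-0.0031 -0.0816  0.9967 -0.0019] [ 0.0306 -0.5925  0.1111] 0.8443958111626415
side 0.115 28 [0.4721 0.1758] [0.5023 0.2033]
side 0.125 28 [0.4719 0.1752] [0.5029 0.1992]
side 0.135 24 [0.4729 0.1769] [0.4999 0.2031]
side 0.145 30 [0.4728 0.1764] [0.5012 0.2014]
side 0.155 63 [0.4728 0.1754] [0.5034 0.2063]
side 0.165 8 [0.4771 0.1788] [0.496  0.1987]
side 0.205 5 [0.4724 0.1472] [0.4886 0.2277]
side 0.215 26 [0.4672 0.139 ] [0.4961 0.2274]
side 0.225 37 [0.4651 0.1385] [0.4983 0.2341]
side 0.235 38 [0.4671 0.1376] [0.4994 0.2302]
side 0.245 25 [0.4633 0.1395] [0.488  0.2319]
side 0.255 67 [0.4608 0.1202] [0.5069 0.2552]
side 0.265 69 [0.4608 0.1207] [0.5088 0.255 ]
side 0.275 83 [0.4602 0.1198] [0.5071 0.2537]
side 0.285 81 [0.4617 0.1188] [0.5075 0.252 ]
side 0.295 34 [0.4611 0.1187] [0.5079 0.248 ]
tip by eef [[212.5423 233.1903]]
top 0.115 3 [0.4702 0.1791] [0.4733 0.1943]
top 0.145 3 [0.4713 0.1763] [0.4742 0.1887]
top 0.155 8 [0.4736 0.1757] [0.4769 0.187 ]
top 0.255 11 [0.4784 0.1176] [0.4917 0.1452]
top 0.265 18 [0.4804 0.1164] [0.5043 0.1463]
top 0.275 30 [0.4717 0.1176] [0.506  0.1555]
top 0.285 19 [0.4709 0.1173] [0.5031 0.1598]
top 0.295 8 [0.4708 0.1184] [0.5019 0.161 ]
```

View pics/s5.png

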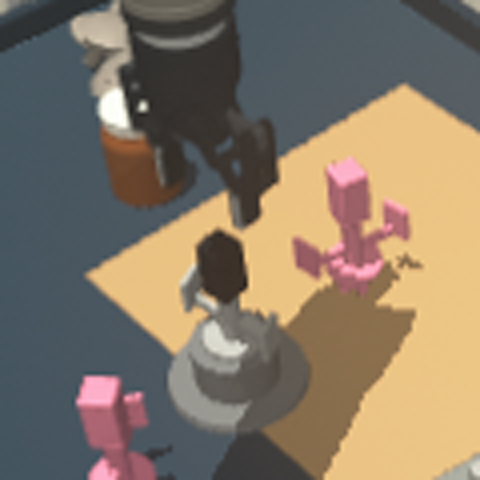

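The fingers straddle the handle, at crop (170,160) and (245,205) around (218,240). The open tips are at .208 while the TCP reads .184. I'll correct x by about 3 mm, descend and grip.

Emit:
{"fn": "send_rows", "kwargs": {"deltas": "-0.003 0.002 0.02 0; -0.003 0.002 0.045 0; -0.003 0.002 0.07 0; -0.003 0.002 0.092 0; -0.003 0.002 0.092 0"}}

```text
t: 8.8
eef_pos: [0.4884, 0.1923, 0.0944]
tool_rot: [-0.001, -0.082, 0.997, -0.001]
contact_force: [-0.3, -0.5, -0.9]
gripper_width: 0.997
grasp_force: 0.0
```

Emit:
{"fn": "send_rows", "kwargs": {"deltas": "0 0 0 0; 0 0 0 0; 0 0 0 0; 0 0 0 0; 0 0 0 0", "claw": 0, "force": 60}}

```text
t: 9.3
eef_pos: [0.4894, 0.1938, 0.0961]
tool_rot: [0.001, -0.082, 0.997, 0.0]
contact_force: [-0.4, -1.8, 6.4]
gripper_width: 0.322
grasp_force: 58.9
```

Emit:
{"fn": "send_rows", "kwargs": {"deltas": "0 0 0 0; 0 0 0 0; 0 0 0 0; 0 0 0 0; 0 0 0 0"}}

```text
t: 9.8
eef_pos: [0.4894, 0.1938, 0.0961]
tool_rot: [0.001, -0.082, 0.997, 0.0]
contact_force: [-1.4, -2.3, 7.1]
gripper_width: 0.319
grasp_force: 58.9
```

Gripped (about 27 mm opening). Now I lift.

Emit:
{"fn": "send_rows", "kwargs": {"deltas": "0 0 -0.02 0; 0 0 -0.05 0; 0 0 -0.09 0; 0 0 -0.13 0; 0 0 -0.15 0", "force": 90}}

```text
t: 10.3
eef_pos: [0.4896, 0.1942, 0.2484]
tool_rot: [0.002, -0.082, 0.997, 0.001]
contact_force: [0.6, 0.9, -2.8]
gripper_width: 0.314
grasp_force: 89.1
```

Emit:
{"fn": "send_rows", "kwargs": {"deltas": "0 -0.04 0 0; 0 -0.085 0 1; 0 -0.13 0 2; 0 -0.175 0 3; 0 -0.215 0 3.5"}}

```text
t: 10.8
eef_pos: [0.5235, -0.0206, 0.2449]
tool_rot: [-0.0, -0.051, 0.999, -0.0]
contact_force: [0.9, 0.2, -2.5]
gripper_width: 0.317
grasp_force: 89.0
```

Emit:
{"fn": "send_rows", "kwargs": {"deltas": "0.008 -0.045 0 0; 0.016 -0.09 0 0; 0.025 -0.135 0 0; 0.033 -0.18 0.02 0; 0.0405 -0.2085 0.04 0"}}

```text
t: 11.3
eef_pos: [0.5047, -0.2337, 0.2051]
tool_rot: [0.001, -0.051, 0.999, -0.001]
contact_force: [0.4, 0.0, -2.4]
gripper_width: 0.316
grasp_force: 89.2
```

Emit:
{"fn": "send_rows", "kwargs": {"deltas": "0 0 0 0; 0 0 0 0; 0 0 0 0"}}

```text
t: 11.6
eef_pos: [0.506, -0.2284, 0.2052]
tool_rot: [0.0, -0.053, 0.999, 0.0]
contact_force: [0.3, 0.1, -2.3]
gripper_width: 0.314
grasp_force: 89.7
```

Run:
```python
from h import *
np.set_printoptions(precision=4,suppress=True)
o=bot.get_obs();print(o['eef_pos'],o['tool_rot'],o['contact_force']);e=o['eef_pos']
for n in ['side','top']:
    p=shot(n);C,uv=cloud(p)
    for q in ['agitator_foot','agitator_grip','socket_mouth']: print(n,q,[(np.round(r['xyz'],4),round(r['confidence'],2)) for r in bot.landmark_of(p,q)[:3] if abs(r['xyz'][1]+.23)<.04])
    m=(np.hypot(C[:,0]-e[0],C[:,1]-e[1])<.06)&(C[:,2]>.09)&(C[:,2]<.25); P=C[m]
    for z in np.arange(.09,.25,.008):
        s=P[(P[:,2]>=z)&(P[:,2]<z+.008)]
        if len(s)>2: print(n,'%.3f'%z,len(s),s.min(0)[:2],s.max(0)[:2])
    if n=='side': cv2.imwrite('pics/s6.png',cv2.resize(p['img'][180:300,300:420],None,fx=4.5,fy=4.5,interpolation=cv2.INTER_CUBIC)[...,::-1])
```

```text
[ 0.506  -0.2284  0.2052] [ 0.0002 -0.053   0.9986  0.0004] [ 0.2642  0.0597 -2.2865]
side agitator_foot [(array([ 0.5012, -0.2282,  0.1309]), 0.58)]
side agitator_grip []
side socket_mouth [(array([ 0.5033, -0.2305,  0.0984]), 0.79)]
side 0.090 70 [ 0.4722 -0.2673] [ 0.5287 -0.2069]
side 0.098 270 [ 0.4717 -0.2671] [ 0.5335 -0.2085]
side 0.138 5 [ 0.4881 -0.2473] [ 0.5042 -0.232 ]
side 0.154 6 [ 0.4805 -0.2542] [ 0.4986 -0.2206]
side 0.162 171 [ 0.4781 -0.2571] [ 0.5306 -0.2039]
side 0.170 19 [ 0.4896 -0.2799] [ 0.5244 -0.1901]
side 0.178 72 [ 0.4883 -0.2836] [ 0.5211 -0.1825]
side 0.186 67 [ 0.4877 -0.2816] [ 0.5171 -0.1839]
side 0.194 30 [ 0.4871 -0.2819] [ 0.5229 -0.1836]
side 0.202 49 [ 0.4872 -0.2831] [ 0.5223 -0.177 ]
side 0.210 13 [ 0.4902 -0.2786] [ 0.5153 -0.1806]
side 0.218 14 [ 0.4898 -0.2455] [ 0.4967 -0.22  ]
side 0.226 26 [ 0.4893 -0.2543] [ 0.5043 -0.2051]
side 0.234 43 [ 0.4895 -0.2567] [ 0.5152 -0.2054]
side 0.242 41 [ 0.4897 -0.2578] [ 0.5149 -0.2043]
top agitator_foot []
top agitator_grip [(array([ 0.5035, -0.2272,  0.2468]), 0.43)]
top socket_mouth [(array([ 0.5023, -0.2321,  0.0997]), 0.52)]
top 0.090 23 [ 0.469 -0.236] [ 0.5002 -0.2054]
top 0.098 37 [ 0.4716 -0.2358] [ 0.4999 -0.2071]
top 0.154 4 [ 0.4801 -0.2192] [ 0.498  -0.2075]
top 0.162 35 [ 0.4769 -0.2277] [ 0.4948 -0.2043]
top 0.170 4 [ 0.4855 -0.2119] [ 0.5059 -0.1763]
top 0.178 5 [ 0.4847 -0.1865] [ 0.5023 -0.1782]
top 0.194 4 [ 0.4836 -0.1872] [ 0.504  -0.1763]
top 0.202 10 [ 0.4858 -0.1891] [ 0.5061 -0.1753]
```

View pics/s6.png

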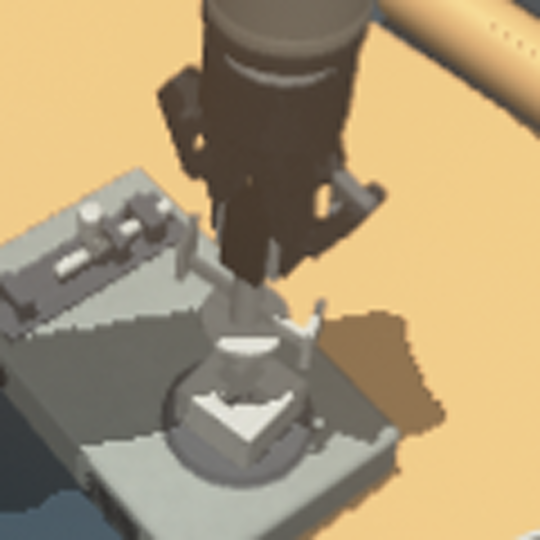

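The agitator hangs upright over the socket, with the flange at crop (248,345) above the block at (243,425). The flange needs a shift of about (-1.4, -4.5) mm. I correct that and descend to just above the mouth.

Emit:
{"fn": "send_rows", "kwargs": {"deltas": "0.002 -0.0045 0 0; 0.002 -0.0045 0.008 0; 0.002 -0.0045 0.016 0; 0.002 -0.0045 0.022 0; 0.002 -0.0045 0.022 0"}}

```text
t: 12.5
eef_pos: [0.503, -0.2341, 0.1815]
tool_rot: [-0.001, -0.052, 0.999, 0.0]
contact_force: [-0.2, 0.5, -2.9]
gripper_width: 0.316
grasp_force: 89.8
```

Run:
```python
from h import *
np.set_printoptions(precision=4,suppress=True)
o=bot.get_obs();print(o['eef_pos'],o['tool_rot'],o['contact_force']);e=o['eef_pos']
C=np.vstack([cloud(shot('side'))[0] for _ in range(3)])
# flange disc: fit by rect/circle per height ; paddles yaw ; socket
for z0,z1,r,nm in [(.136,.148,.04,'flange'),(.15,.19,.065,'paddle'),(.094,.106,.045,'socket')]:
    P=C[(np.hypot(C[:,0]-.5035,C[:,1]+.235)<r)&(C[:,2]>z0)&(C[:,2]<z1)]
    if nm=='paddle': P=P[abs(P[:,1]+.235)>.03]
    R=cv2.minAreaRect(np.float32(P[:,:2]*1000)); print(nm,len(P),P.mean(0),R,P.min(0)[:2],P.max(0)[:2])
```

```text
[ 0.503  -0.2341  0.1815] [-0.0013 -0.0521  0.9986  0.0004] [-0.1732  0.4909 -2.8786]
flange 551 [ 0.4954 -0.2393  0.1428] ((500.1275634765625, -238.55923461914062), (48.607627868652344, 51.715423583984375), 54.8143310546875) [ 0.4748 -0.2628] [ 0.5289 -0.2095]
paddle 359 [ 0.4996 -0.2372  0.1722] ((502.0727233886719, -236.19970703125), (27.500612258911133, 104.4573745727539), 5.705519676208496) [ 0.4845 -0.2892] [ 0.5199 -0.183 ]
socket 673 [ 0.4925 -0.2439  0.1004] ((502.3784484863281, -235.96560668945312), (58.067813873291016, 58.6341438293457), 6.7617926597595215) [ 0.4709 -0.2675] [ 0.5341 -0.2086]
```

Emit:
{"fn": "send_rows", "kwargs": {"deltas": "0 0 0.003 0; 0 0 0.006 0; 0 0 0.009 0; 0 0 0.012 0; 0 0 0.012 0"}}

```text
t: 13.15
eef_pos: [0.5035, -0.2344, 0.1704]
tool_rot: [-0.0, -0.052, 0.999, 0.0]
contact_force: [-0.0, 0.3, -3.1]
gripper_width: 0.317
grasp_force: 89.8
```

Emit:
{"fn": "send_rows", "kwargs": {"deltas": "0 0 0.0015 0; 0 0 0.003 0; 0 0 0.0045 0; 0 0 0.006 0; 0 0 0.006 0"}}

```text
t: 13.65
eef_pos: [0.5038, -0.2345, 0.1648]
tool_rot: [-0.0, -0.052, 0.999, 0.0]
contact_force: [0.1, -0.7, -2.5]
gripper_width: 0.316
grasp_force: 89.8
```

Emit:
{"fn": "send_rows", "kwargs": {"deltas": "0 0 0.002 0; 0 0 0.004 0; 0 0 0.006 0; 0 0 0.008 0; 0 0 0.008 0"}}

```text
t: 14.15
eef_pos: [0.5037, -0.2344, 0.1566]
tool_rot: [-0.0, -0.052, 0.999, 0.0]
contact_force: [-0.3, 0.1, -2.9]
gripper_width: 0.315
grasp_force: 89.8
```

Emit:
{"fn": "send_rows", "kwargs": {"deltas": "0 0 0.002 0; 0 0 0.004 0; 0 0 0.006 0; 0 0 0.008 0; 0 0 0.008 0"}}

```text
t: 14.65
eef_pos: [0.5041, -0.2346, 0.1491]
tool_rot: [0.0, -0.052, 0.999, -0.0]
contact_force: [-0.7, 1.6, 4.3]
gripper_width: 0.319
grasp_force: 90.5
```

Emit:
{"fn": "send_rows", "kwargs": {"deltas": "0 0 0.0015 0; 0 0 0.003 0; 0 0 0.0045 0; 0 0 0.006 0; 0 0 0.006 0"}}

```text
t: 15.15
eef_pos: [0.5044, -0.2349, 0.1461]
tool_rot: [0.001, -0.052, 0.999, 0.001]
contact_force: [-9.8, 4.9, 31.9]
gripper_width: 0.311
grasp_force: 94.1
```

It reached home at the predicted height, with the force rising sharply. I'll ease the press slightly and check.

Emit:
{"fn": "send_rows", "kwargs": {"deltas": "0 0 -0.001 0; 0 0 -0.0015 0; 0 0 -0.0015 0; 0 0 -0.0015 0; 0 0 -0.0015 0"}}

```text
t: 15.65
eef_pos: [0.5043, -0.2348, 0.1462]
tool_rot: [0.001, -0.052, 0.999, 0.0]
contact_force: [-5.5, 1.9, 18.6]
gripper_width: 0.32
grasp_force: 92.0
```

Run:
```python
from h import *
np.set_printoptions(precision=4,suppress=True)
o=bot.get_obs();print(o['eef_pos'],o['tool_rot'],o['contact_force'],o['torque'],o['grasp_force'])
p=shot('side');C=cloud(p)[0]
P=C[(np.hypot(C[:,0]-.5035,C[:,1]+.236)<.035)&(C[:,2]>.09)&(C[:,2]<.125)]
print(np.histogram(P[:,2],np.arange(.09,.126,.003)))
for q in ['agitator_foot','agitator_grip','bolt_knob','mister_center','tub_center','spawn_jar_center']: print(q,[(np.round(r['xyz'],4),round(r['confidence'],2)) for r in bot.landmark_of(p,q)[:3]])
cv2.imwrite('pics/s7.png',cv2.resize(p['img'][180:300,280:420],None,fx=5,fy=5,interpolation=cv2.INTER_CUBIC)[:600,...,::-1])
```

```text
[ 0.5043 -0.2348  0.1462] [ 0.0007 -0.052   0.9986  0.0002] [-5.4819  1.9058 18.6282] [0.8489 1.4712 0.0658] 91.96833372116089
(array([11, 10, 14, 57, 45, 99, 44,  4,  7,  9, 13, 10]), array([0.09 , 0.093, 0.096, 0.099, 0.102, 0.105, 0.108, 0.111, 0.114,
       0.117, 0.12 , 0.123, 0.126]))
agitator_foot [(array([ 0.3403,  0.1439, -0.0012]), 0.95), (array([ 0.4973, -0.2358,  0.071 ]), 0.7), (array([ 0.6237,  0.2153, -0.0006]), 0.7)]
agitator_grip [(array([0.6312, 0.2137, 0.1138]), 0.93), (array([0.3392, 0.1435, 0.1114]), 0.81), (array([ 0.5009, -0.2389,  0.1779]), 0.62)]
bolt_knob [(array([ 0.5163, -0.0835,  0.104 ]), 0.46)]
mister_center []
tub_center [(array([ 0.5508, -0.4644,  0.0355]), 0.56)]
spawn_jar_center [(array([0.5691, 0.4572, 0.0466]), 0.91)]
```

View pics/s7.png

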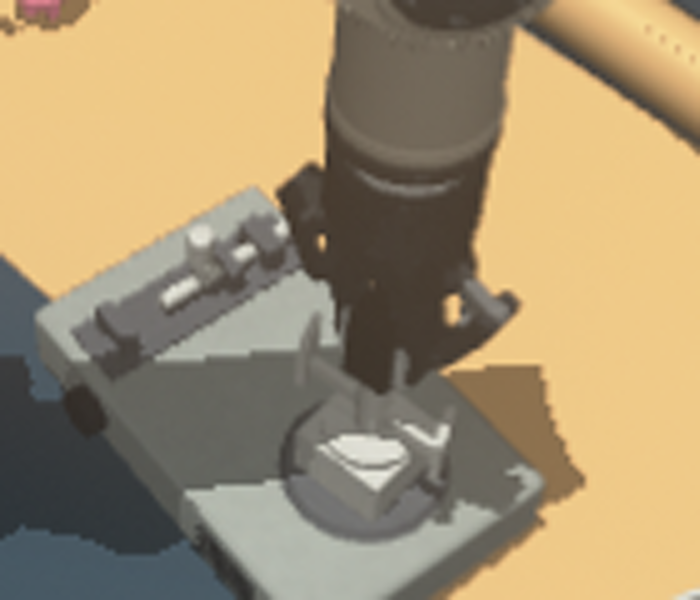

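The flange is down on the socket at crop (370,455), with the foot at about .071. The bolt is still in the keeper, with its knob at (200,240). The bowl and jar have not moved. The bottle is hidden behind the arm, and nothing went near it. Handing in.

```bash
python3 -c "
from station import bot
print(bot.hand_in())"
```

```text
the job is handed in; nothing more can be done
None
```

The job is handed in: the bolt was pushed to its hard stop in the keeper, and the agitator is meshed, pressed home on the socket at about 19 N and still gripped; the bowl and jar have not moved, though the arm hid the bottle from the last view, and no verdict came back.

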